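# Sweep the soap bars off the packing board into the carton

### The job

Fill the open carton: sweep the three oblong soap bars along the packing board with your fingertips and over the open edge, so that they drop into the carton standing there. Only push them, do not pick any soap up. The two round soaps belong to another order and stay on the board; leave the carton where it is, and the stamp and the label roll on the packed carton alone.

Things in the scene. Friction and masses are not known exactly. Their poses are not given: they have to be found in the camera images.
- board: the packing board: a rectangular raised work board, 310 mm (its x) by 340 mm (its y), with a black mat on top. Origin on the bench under its centre, z up; the top surface is 100 mm above the origin. Along both long sides (x = -157 and +157 mm) runs an aluminium rail 4 mm thick standing 20 mm above the top; both ends (y = -170 and +170 mm) are open edges without a rail. Fixed; it may be turned a little on the bench
- carton: the open white carton to fill, loose, 0.35 kg: 300 mm (its x) by 200 mm (its y) by 75 mm high, walls and floor 4 mm. Origin at the centre of its underside, on the bench. It stands at the board's +y or -y end (read which), centre about 250 mm from the board's centre, its near wall tucked some 20 mm under the board's edge. A closed carton of the same size, 75 mm high, stands at the other end
- bar1: an oblong bar of wrapped soap, off-white, 44 mm long (its x) by 28 mm wide (its y) by 16 mm thick, 22 g or so, lying on the board with its length within 15 degrees of the board's x; the five soaps' centres are at least 43 mm apart along the board's x. Origin at the centre of its underside
- bar2: an oblong bar of wrapped soap, off-white, 44 mm long (its x) by 28 mm wide (its y) by 16 mm thick, 22 g or so, lying on the board with its length within 15 degrees of the board's x; the five soaps' centres are at least 43 mm apart along the board's x. Origin at the centre of its underside
- bar3: an oblong bar of wrapped soap, off-white, 44 mm long (its x) by 28 mm wide (its y) by 16 mm thick, 22 g or so, lying on the board with its length within 15 degrees of the board's x; the five soaps' centres are at least 43 mm apart along the board's x. Origin at the centre of its underside
- round1: a round soap, off-white, 36 mm across and 16 mm thick, 18 g or so, lying flat on the board among the bars; belongs to another order. Origin at the centre of its underside
- round2: a round soap, off-white, 36 mm across and 16 mm thick, 18 g or so, lying flat on the board among the bars; belongs to another order. Origin at the centre of its underside
- stamp: black and grey hand stamp standing upright, 55 by 34 mm, 85 mm high, on top of the closed carton. Origin at the centre of its underside
- label_roll: roll of paper labels lying flat, 90 mm across and 40 mm high, on top of the closed carton. Origin at the centre of its underside
Things that resemble listed ones, but are neither listed nor needed, are in the scene too. Leave any brown look-alike of the bar2 alone. Leave any turquoise look-alike of the bar1 alone.

How it is judged:
At the end, for the whole second after the job is handed in: all three oblong bars lie at rest inside the open carton, below its rim; both round soaps are at rest on top of the board; the carton, the stamp and the label roll are each within 30 mm of where they started (x of bar1 in the frame of carton between -0.15 and 0.15 m and y of bar1 in the frame of carton between -0.1 and 0.1 m and z of each of bar1, bar2, bar3 in the frame of carton below 0.06 m and linear speed of each of bar1, bar2, bar3, round1, round2 below 0.02 m/s and x of bar2 in the frame of carton between -0.15 and 0.15 m and y of bar2 in the frame of carton between -0.1 and 0.1 m and x of bar3 in the frame of carton between -0.15 and 0.15 m and y of bar3 in the frame of carton between -0.1 and 0.1 m and z of each of round1, round2 in the frame of board above 0.095 m and distance of each of carton, stamp, label_roll from where it was at the start of the episode below 0.03 m); the robot touches nothing.
It fails at once if a soap is picked up off the board (z of any of bar1, bar2, bar3, round1, round2 in the frame of board above 0.13 m or (z of bar1 in the frame of board above 0.112 m and angle between bar1's own z axis and vertical below 0.3 rad) or (z of bar2 in the frame of board above 0.112 m and angle between bar2's own z axis and vertical below 0.3 rad) or (z of bar3 in the frame of board above 0.112 m and angle between bar3's own z axis and vertical below 0.3 rad) or (z of round1 in the frame of board above 0.112 m and angle between round1's own z axis and vertical below 0.3 rad) or (z of round2 in the frame of board above 0.112 m and angle between round2's own z axis and vertical below 0.3 rad)).
It fails at once if a round soap leaves the board (z of any of round1, round2 in the frame of board below 0.09 m).
It fails at once if the carton is shoved away, lifted or tipped (distance of carton from where it was at the start of the episode above 0.03 m or angle between carton's own z axis and vertical above 0.2 rad).
It fails at once if the stamp or the label roll is disturbed (distance of any of stamp, label_roll from where it was at the start of the episode above 0.03 m or angle between any of stamp, label_roll's own z axis and vertical above 0.4 rad).
It also fails if it takes over 59 s, if anything falls off the work surface, if the arm or the gripper's body presses on something with over 40 N, if the wrist force passes 120 N, or if a joint passes its speed limit or range.

### The arm

A 7-joint arm with a two-finger parallel gripper is mounted at the origin on the work surface. World frame = base frame: x ahead of the robot, y to its left, z up, the work surface at z = 0. Lengths are in m, angles in rad, forces in N, time in s.
With the tool pointing down it reaches from about 0.425 to 0.925 m from the base axis. Payload 6.8 kg.
Tool frame: the origin (TCP) lies at the very end of the fingers, on their centre line; the grasp point (between the pads) lies behind it (env.pinch_z is the z of the grasp point in the tool frame, in m); z points along the fingers, y is the direction in which the jaws open and shut (so a half turn about z gives the same grasp; the last joint's range is limited). The gripper opens to 88 mm and grips with 3 to 60 N. Pads are 20 mm wide; open, the fingers measure 115 mm over their backs; the gripper's body (75 mm by 178 mm) begins 61 mm behind the grasp point.
Start: joints at [0.997, 0.477, 0.022, 1.555, -0.011, 1.109, -0.083], TCP at [0.303, -0.603, 0.223] pointing down, gripper open.
Joint ranges: [-2.96, 2.96], [-0.34, 2.1], [-1.41, 1.46], [0.24, 2.44], [-1.37, 4.51], [0.17, 1.92], [-2.96, 2.96]. Speed limits (rad/s): [2.39, 2.39, 3.14, 3.14, 3.14, 3.14, 3.14].

### API

Orientations are given as [roll, pitch, yaw] about the fixed x, y, z axes, in that order (R = Rz(yaw) Ry(pitch) Rx(roll)).
In Python, from plant import env gives the robot as it stands.
- The arm moves only by the tool arm_command, never from a script. Its argument "increments" is a list of rows, each a list of 7 numbers: the shift along the tool's x, y, z in units of 30 mm (1.0 is 30 mm), then the turn, a rotation vector about the tool's x, y, z in units of 5 degrees (1.0 is 5 degrees), then the gripper command: -1 is shut, 1 is fully open, values between are in proportion. In form: [[x, y, z, wx, wy, wz, jaw], ...]. A call has 1 to 20 rows; each row is the pose to reach, as a shift and turn from the pose measured when the call began, along the tool's axes at that moment; what a row does not reach only later rows make up. A row lasts 1/10 s, in which the tool goes at most 50 mm and 8.59 degrees, less where a joint would pass 70% of its speed; a pose out of reach is approached as far as the arm can. A call with a gripper value outside its range is refused whole. The fingers move at their own pace and stop on an object; "squeeze" is the grip in N (left out, the last holds). Time passes only in rows, so rows that repeat a pose let the fingers close. It gives the time, the measured TCP pose, the force and the opening at its end, in the units of the state.
- env.observe(): the state, without advancing time (a new reading comes with each control period).
- env.capture(name): name is "side" or "top" or "wrist"; returns a dict with "img" (400x640x3 uint8, blue, green, red), "intrinsics" (3x3 intrinsics, pixels), "k1" (the pictures are not rectified: a ray, as slopes to the right and down, at radius r is drawn at 1 + k1 r^2 times it, then the intrinsics apply), "camera_from_world" (4x4, takes a point from world to camera coordinates). Camera axes: x right, y down, z forward; pixel columns grow to the right and rows downward; lengths in m; the calibration is good to about 2 mm. A picture is of the moment at which its call begins. There is no depth.
- env.hand_in(): hands the job in, once; it reports no verdict.
Trained networks look in the newest picture that a camera, given by its name, has taken for a name from the list of things; names that differ only in an ending like _2 or _b are one class to them, and where a whole thing is asked for, a point or a joint stands for the part that bears it (a point fixed in the world has none). Each returns a list of dicts, best first, with "conf" (0 to 1); they miss things now and then, are a little off and sometimes report something else, mostly with a low value. They report only what shows in the picture. A call takes as long as a camera call. They do not tell look-alikes from the thing itself.
- env.recognise(name, camera): "box" ([left, top, width, height] in pixels, round what is visible of it).
- env.cut_out(name, camera): "region" (400x640 bool, what is visible of it) and "box" ([left, top, width, height] in pixels, round what is visible of it).
- env.spot_point(name, camera): "position" ([row, column] in pixels: a listed point, or the origin of a listed thing).
The state is a dict: "time_s": time; "joint_pos": joint angles; "joint_velocities": joint speeds; "joint_efforts": joint torques, N m; "eef_pos": TCP position; "eef_rot": TCP orientation; "wrist_force": force on the tool from outside, world axes, zero at the start; "wrist_torque": the same for the moment, N m; "grip_width": opening from 0.0 (shut) to 1.0 (fully open).
Only numpy, scipy, OpenCV 4.12 (cv2) and the standard library are available. Lean on these libraries where they do the work, as an engineer would, in place of code of your own. Each camera call takes 0.05 s, during which the arm holds its last target.

## Working session

There is one attempt and no reset: what is moved stays moved. The work goes in short steps, Python scripts to look and compute and a tool call to move; the robot and the scene stay as the last step left them, time stands still between calls to the robot, and variables do not carry over. Pictures are saved under pics/ and viewed, and the job is handed in when it is done.

Besides the shell and the picture viewer there is one more tool, called after ">>>" as name([rows], argument=value, ...), one row to a line, values as JSON. arm_command: Moves the arm, as the interface text tells. Its arguments: {"type":"object","properties":{"increments":{"type":"array"},"squeeze":{"type":"number"}},"required":["increments"]}

```bash
mkdir -p pics; ls; python3 - <<'E'
from plant import env
import cv2
for n in ("top","side","wrist"):
    c=env.capture(n); cv2.imwrite(f"pics/{n}0.png",c["img"])
    print(n,c["intrinsics"].tolist() if hasattr(c["intrinsics"],'tolist') else c["intrinsics"],c["k1"]); print(c["camera_from_world"])
print(env.observe(), env.pinch_z)
E
```

```text
pics
top [[397.70726897376704, 0.0, 318.20468874705915], [0.0, 397.70726897376704, 204.2990068539266], [0.0, 0.0, 1.0]] 0.014898448665957083
[[-4.02366924e-04 -9.99995028e-01 -3.12747899e-03  1.75701866e-02]
 [-9.84290934e-01  9.48212165e-04 -1.76551573e-01  5.61146760e-01]
 [ 1.76553661e-01  3.00731070e-03 -9.84286422e-01  8.20672528e-01]
 [ 0.00000000e+00  0.00000000e+00  0.00000000e+00  1.00000000e+00]]
side [[424.08114256841503, 0.0, 324.3980370647232], [0.0, 424.08114256841503, 201.4974997830848], [0.0, 0.0, 1.0]] 0.03471283117891302
[[-0.86331941 -0.50441489 -0.01565974  0.49309041]
 [-0.28361722  0.51061739 -0.81168415  0.20505184]
 [ 0.4174217  -0.6963013  -0.58388665  0.7621276 ]
 [ 0.          0.          0.          1.        ]]
wrist [[286.5988108253667, 0.0, 319.5869966319186], [0.0, 286.5988108253667, 198.97085645138296], [0.0, 0.0, 1.0]] -0.03406923633024687
[[ 0.44873099 -0.89366532 -0.00167415 -0.67295317]
 [-0.85163247 -0.42819156  0.30228153 -0.03627041]
 [-0.27085537 -0.13421733 -0.95321722  0.39247849]
 [ 0.          0.          0.          1.        ]]
{'time_s': 0.15, 'joint_pos': array([ 0.99688638,  0.47763393,  0.02238009,  1.55617129, -0.01149771,
        1.10929079, -0.08308372]), 'joint_velocities': array([-0.00090323, -0.00144745,  0.0012476 , -0.00363325,  0.00016837,
       -0.00016142,  0.00065695]), 'joint_efforts': array([ 2.97034370e-03, -5.83290625e+01,  1.53687593e+00, -2.72875053e+01,
       -5.42202021e-02,  1.44626657e-02,  1.14653753e-04]), 'eef_pos': array([ 0.3029526 , -0.60270176,  0.22191222]), 'eef_rot': array([-3.14022262e+00,  1.13308346e-04,  4.65815961e-01]), 'wrist_force': array([-0.00476573,  0.02301076, -0.50391463]), 'wrist_torque': array([-0.00682429, -0.0010711 , -0.00801193]), 'grip_width': 0.9917796553537049} -0.0187
```

View pics/top0.png

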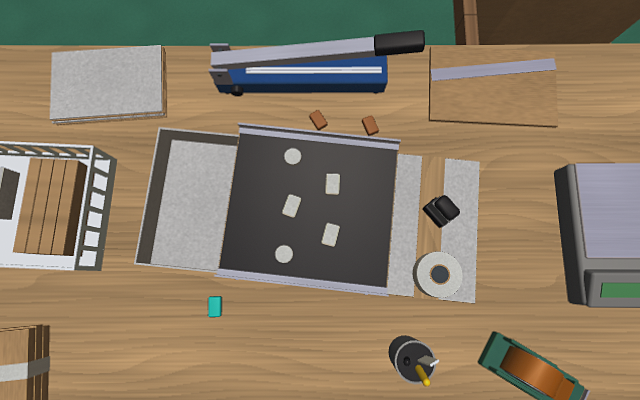

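View pics/side0.png

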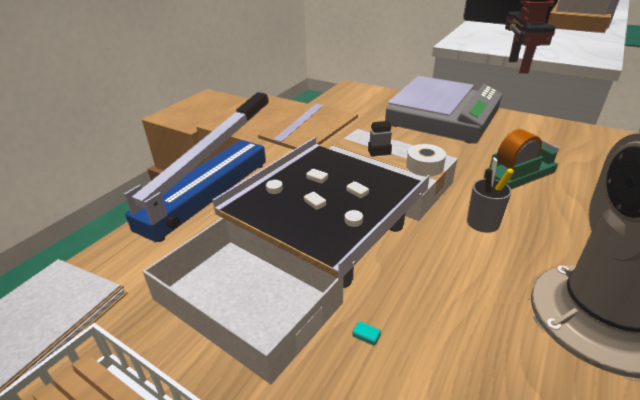

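```bash
cat > h.py <<'E'
import numpy as np, cv2
from plant import env
def ray(c,u,v):
    K=np.array(c["intrinsics"]);k=c["k1"]
    d=np.array([(u-K[0,2])/K[0,0],(v-K[1,2])/K[1,1]]);p=d.copy()
    for _ in range(20): p=d/(1+k*(p@p))
    T=np.array(c["camera_from_world"]);R=T[:3,:3];o=-R.T@T[:3,3]
    return o,R.T@np.array([p[0],p[1],1.])
def onz(c,u,v,z):
    o,d=ray(c,u,v);return o+d*(z-o[2])/d[2]
def proj(c,P):
    T=np.array(c["camera_from_world"]);K=np.array(c["intrinsics"])
    q=T[:3,:3]@np.array(P)+T[:3,3];p=q[:2]/q[2];p=p*(1+c["k1"]*(p@p))
    return np.array([K[0,0]*p[0]+K[0,2],K[1,1]*p[1]+K[1,2]])
E
python3 - <<'E'
import cv2
i=cv2.imread('pics/top0.png')
cv2.imwrite('pics/top0c.png',cv2.resize(i[120:320,180:440],(780,600),interpolation=cv2.INTER_CUBIC))
E
```

```text
(no output)
```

The top view shows the open carton at the left (+y world, about col 190, row 200). The board has off-white rounds at (292,156) and (284,254) and bars at (332,184), (291,206) and (331,235). The brown (318,120 and 370,125) and turquoise (215,307) look-alikes lie off the board. I'll measure and enlarge.

```bash
python3 - <<'E'
from h import *
c=env.capture("top");g=c["img"]
# board rail corners, rough: top of mat
hsv=cv2.cvtColor(g,cv2.COLOR_BGR2HSV)
m=((hsv[...,2]>150)&(hsv[...,1]<60)).astype(np.uint8)
roi=np.zeros_like(m);cv2.fillConvexPoly(roi,np.array([[240,140],[396,156],[386,284],[224,266]]),1)
n,l,s,ce=cv2.connectedComponentsWithStats(m*roi)
for i in range(1,n):
    if s[i,4]>60:
        cn=cv2.findContours((l==i).astype(np.uint8),0,2)[0][0]
        r=cv2.minAreaRect(cn)
        b=[onz(c,*p,0.116)[:2] for p in cv2.boxPoints(r)]
        print(ce[i].round(1),s[i],onz(c,*ce[i],0.112).round(4),np.round(b,3).tolist())
cv2.imwrite('pics/top1c.png',cv2.resize(g[115:315,125:385],(780,600),interpolation=cv2.INTER_CUBIC))
cv2.imwrite('pics/top1d.png',cv2.resize(g[115:315,300:500],(600,600),interpolation=cv2.INTER_CUBIC))
E
```

```text
[292.3 155.8] [285 148  16  16 207] [0.6524 0.0707 0.112 ] [[0.668, 0.086], [0.668, 0.055], [0.636, 0.054], [0.636, 0.085]]
[332.4 183.5] [326 174  14  20 262] [ 0.5933 -0.012   0.112 ] [[0.612, 0.001], [0.612, -0.026], [0.573, -0.025], [0.573, 0.001]]
[291.3 205.5] [283 195  18  22 270] [0.5476 0.0716 0.112 ] [[0.532, 0.091], [0.572, 0.077], [0.562, 0.052], [0.522, 0.066]]
[330.3 234.4] [322 223  18  23 284] [ 0.4887 -0.0072  0.112 ] [[0.471, 0.011], [0.512, 0.001], [0.506, -0.025], [0.465, -0.015]]
[283.6 253.7] [276 245  17  18 235] [0.4505 0.0857 0.112 ] [[0.434, 0.1], [0.467, 0.101], [0.467, 0.069], [0.434, 0.069]]
```

View pics/top1c.png

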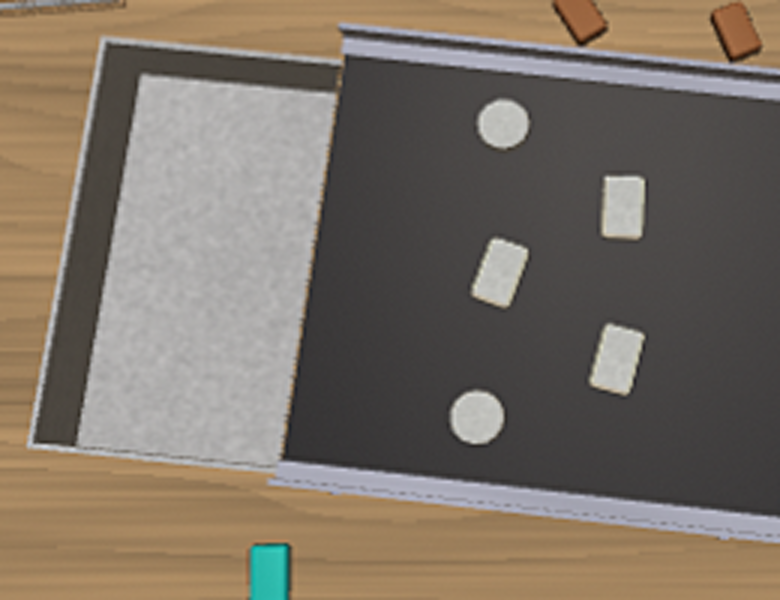

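View pics/top1d.png

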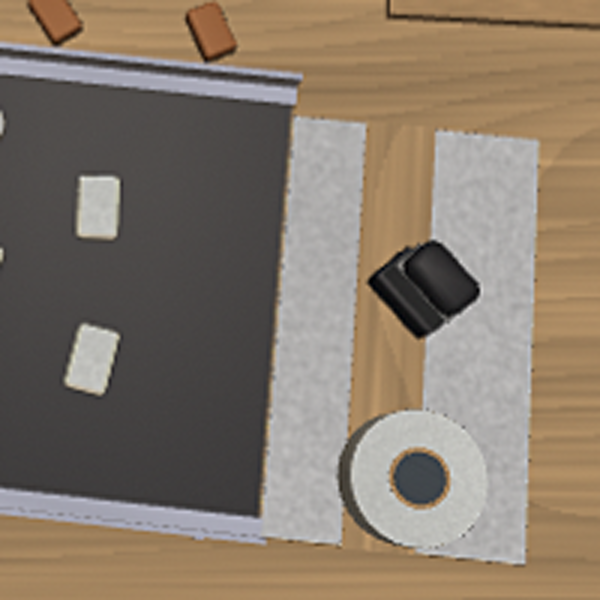

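```bash
cat >> h.py <<'E'
def boardframe():
    c=env.capture("top")
    P=[onz(c,u,v,0.1)[:2] for u,v in [(238.3,135),(219.3,268.3),(398.3,150),(387.3,286.7)]]
    return P
CEN=None
E
python3 - <<'E'
from h import *
P=boardframe(); print(np.round(P,4))
A,B,C,D=P
ex=(A-B); print(np.linalg.norm(A-B),np.linalg.norm(C-D),np.linalg.norm(A-C),np.linalg.norm(B-D))
for d in (A-B,C-D): print('x ang',np.degrees(np.arctan2(d[1],d[0])))
for d in (A-C,B-D): print('y ang',np.degrees(np.arctan2(d[1],d[0]))-90)
th=np.mean([np.arctan2((A-B)[1],(A-B)[0]),np.arctan2((C-D)[1],(C-D)[0]),np.arctan2((A-C)[1],(A-C)[0])-np.pi/2,np.arctan2((B-D)[1],(B-D)[0])-np.pi/2])
cen=np.mean(P,0);print(th,np.degrees(th),cen)
R=np.array([[np.cos(th),-np.sin(th)],[np.sin(th),np.cos(th)]])
for n,p in dict(r1=(.6524,.0707),b1=(.5933,-.012),b2=(.5476,.0716),b3=(.4887,-.0072),r2=(.4505,.0857)).items():
    print(n,(R.T@(np.array(p)-cen)).round(4))
for p in P: print((R.T@(p-cen)).round(4))
E
```

```text
[[ 0.7021  0.1869]
 [ 0.4222  0.2151]
 [ 0.6684 -0.152 ]
 [ 0.3859 -0.12  ]]
0.28133794298083226 0.28427594173616477 0.34058497658575326 0.3370962671302455
x ang -5.756225319134386
x ang -6.461102757902771
y ang -5.675877944404078
y ang -6.1707611612302316
-0.1049988646073702 -6.0159917956678655 [0.54464869 0.03251697]
r1 [0.1032 0.0493]
b1 [ 0.053  -0.0392]
b2 [-0.0012  0.0392]
b3 [-0.0515 -0.0454]
r2 [-0.0992  0.043 ]
[0.1404 0.1701]
[-0.1409  0.1688]
[ 0.1424 -0.1705]
[-0.1419 -0.1683]
```

```bash
cat >> h.py <<'E'
TH=-0.105; CEN=np.array([.54465,.03252])
RB=np.array([[np.cos(TH),-np.sin(TH)],[np.sin(TH),np.cos(TH)]])
from scipy.spatial.transform import Rotation as Ro
def units(bx,by,z):
    s=env.observe();R=Ro.from_euler('xyz',s['eef_rot'])
    w=np.r_[CEN+RB@np.array([bx,by]),z]
    d=R.inv().apply(w-s['eef_pos'])/0.03
    Rt=Ro.from_euler('xyz',[np.pi,0,np.pi/2+TH])
    t=np.degrees((R.inv()*Rt).as_rotvec())/5
    return w.round(4),d.round(2),t.round(2)
def here():
    s=env.observe();return (RB.T@(s['eef_pos'][:2]-CEN)).round(4),s['eef_pos'].round(4),s['eef_rot'].round(3),s['time_s']
E
python3 -c "
from h import *
print(units(-.001,-.008,.2))"
```

```text
(array([0.5428, 0.0247, 0.2   ]), array([ 16.54, -15.1 ,   0.75]), array([-1.000e-02, -0.000e+00, -1.146e+01]))
```

>>> arm_command([
  [8.2,-7.5,0,0,0,-5.7,-0.8],
  [8.2,-7.5,0,0,0,-5.7,-0.8],
  [8.2,-7.5,0,0,0,-5.7,-0.8],
  [8.2,-7.5,0,0,0,-5.7,-0.8],
  [8.2,-7.5,0,0,0,-5.7,-0.8],
  [8.2,-7.5,0,0,0,-5.7,-0.8],
  [16.5,-15.1,0.7,0,0,-11.46,-0.8],
  [16.5,-15.1,0.7,0,0,-11.46,-0.8],
  [16.5,-15.1,0.7,0,0,-11.46,-0.8],
  [16.5,-15.1,0.7,0,0,-11.46,-0.8],
  [16.5,-15.1,0.7,0,0,-11.46,-0.8],
  [16.5,-15.1,0.7,0,0,-11.46,-0.8],
  [16.5,-15.1,0.7,0,0,-11.46,-0.8],
  [16.5,-15.1,0.7,0,0,-11.46,-0.8],
  [16.5,-15.1,0.7,0,0,-11.46,-0.8],
  [16.5,-15.1,0.7,0,0,-11.46,-0.8],
  [16.5,-15.1,0.7,0,0,-11.46,-0.8],
  [16.5,-15.1,0.7,0,0,-11.46,-0.8],
])

```text
time_s: 2.05
eef_pos: [0.5416, 0.0223, 0.2016]
eef_rot: [-3.141, 0.0, 1.463]
wrist_force: [0.1, -0.4, -0.4]
grip_width: 0.098
```

```bash
python3 -c "
from h import *
print(here(),env.observe()['grip_width'],env.observe()['joint_pos'])
print(units(-.001,-.008,.130))
c=env.capture('wrist');cv2.imwrite('pics/w1.png',c['img'])
c=env.capture('side');cv2.imwrite('pics/s1.png',c['img'])"
```

```text
(array([-0.002 , -0.0105]), array([0.5416, 0.0223, 0.2016]), array([-3.141,  0.   ,  1.463]), 2.05) 0.09803287988397524 [ 0.233658    0.32120042 -0.47360496  1.87098774  0.17309254  0.99021993
 -0.4224296 ]
(array([0.5428, 0.0247, 0.13  ]), array([0.08, 0.03, 2.39]), array([-0.01,  0.  , -0.03]))
```

View pics/w1.png

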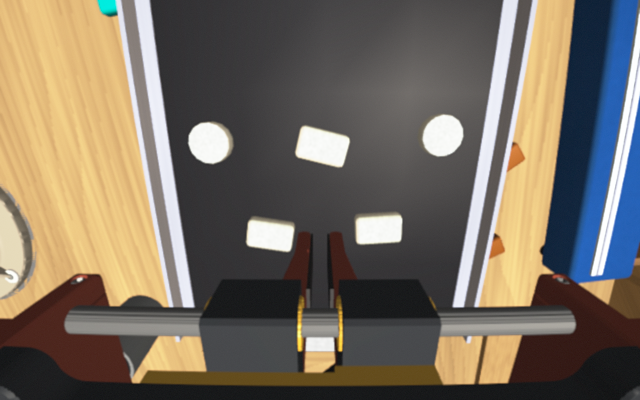

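View pics/s1.png

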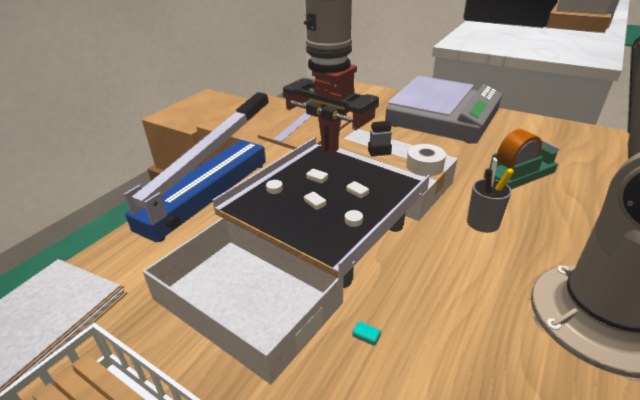

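Wrist and side views show the fingertips above and behind the middle bar. I'll check the tip position by projection before descending.

```bash
python3 -c "
from h import *
for n in ('side','wrist','top'):
    c=env.capture(n)
    print(n,proj(c,env.observe()['eef_pos']))
    g=c['img'];p=proj(c,env.observe()['eef_pos']);
    for bar in ((.5933,-.012),(.5476,.0716),(.4887,-.0072)): print(proj(c,[*bar,.116]).round())
cv2.imwrite('pics/t2.png',g)
"
```

```text
side [329.65118531 151.59260239]
[318. 173.]
[316. 198.]
[359. 187.]
wrist [320.29324796 248.81330915]
[378. 235.]
[321. 152.]
[268. 241.]
top [314.37334358 200.02337584]
[332. 183.]
[291. 205.]
[330. 234.]
```

View pics/t2.png

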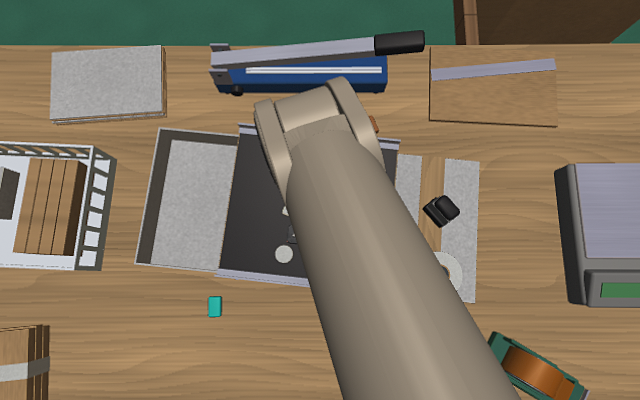

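>>> arm_command([
  [0,0,1.0,0,0,0,-0.8],
  [0,0,2.0,0,0,0,-0.8],
  [0,0,2.6,0,0,0,-0.8],
  [0,0,2.9,0,0,0,-0.8],
  [0,0,3.1,0,0,0,-0.8],
  [0,0,3.15,0,0,0,-0.8],
  [0,0,3.15,0,0,0,-0.8],
  [0,0,3.15,0,0,0,-0.8],
])

```text
time_s: 3.1
eef_pos: [0.5425, 0.0237, 0.108]
eef_rot: [3.14, -0.001, 1.465]
wrist_force: [-0.5, 0.9, 1.0]
grip_width: 0.098
```

```bash
python3 -c "
from h import *
print(here())
print(units(-.001,.175,.107))
c=env.capture('wrist');cv2.imwrite('pics/w2.png',c['img'])"
```

```text
(array([-0.0013, -0.009 ]), array([0.5425, 0.0237, 0.108 ]), array([ 3.140e+00, -1.000e-03,  1.465e+00]), 3.1)
(array([0.562 , 0.2067, 0.107 ]), array([6.13, 0.  , 0.04]), array([ 0.01, -0.01, -0.01]))
```

View pics/w2.png

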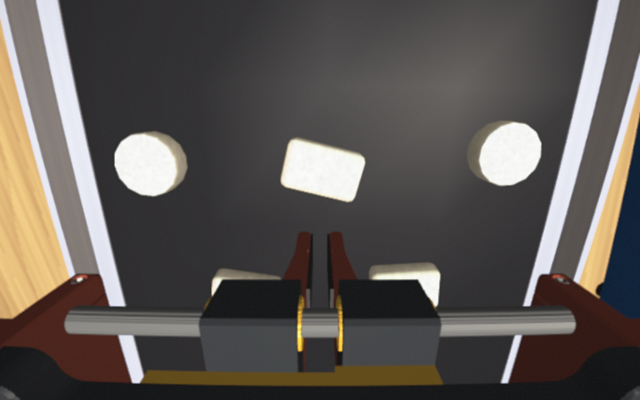

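The tips sit behind the middle bar (322,170), clear of the two rear bars. Now I'll push.

>>> arm_command([
  [0.3,0,0,0,0,0,-0.8],
  [0.6,0,0,0,0,0,-0.8],
  [0.9,0,0,0,0,0,-0.8],
  [1.2,0,0,0,0,0,-0.8],
  [1.5,0,0,0,0,0,-0.8],
  [1.8,0,0,0,0,0,-0.8],
  [2.1,0,0,0,0,0,-0.8],
  [2.4,0,0,0,0,0,-0.8],
  [2.7,0,0,0,0,0,-0.8],
  [3.0,0,0,0,0,0,-0.8],
  [3.3,0,0,0,0,0,-0.8],
  [3.6,0,0,0,0,0,-0.8],
  [3.9,0,0,0,0,0,-0.8],
  [4.2,0,0,0,0,0,-0.8],
  [4.2,0,0,0,0,0,-0.8],
])

```text
time_s: 4.65
eef_pos: [0.5557, 0.151, 0.1082]
eef_rot: [3.14, -0.002, 1.467]
wrist_force: [-1.0, -0.3, -0.8]
grip_width: 0.101
```

```bash
python3 -c "
from h import *
print(here())
print(units(-.001,.178,.107))
c=env.capture('wrist');cv2.imwrite('pics/w3.png',c['img'])"
```

```text
(array([-0.0014,  0.119 ]), array([0.5557, 0.151 , 0.1082]), array([ 3.140e+00, -2.000e-03,  1.467e+00]), 4.65)
(array([0.5623, 0.2096, 0.107 ]), array([1.97, 0.02, 0.04]), array([ 0.02, -0.02,  0.01]))
```

View pics/w3.png

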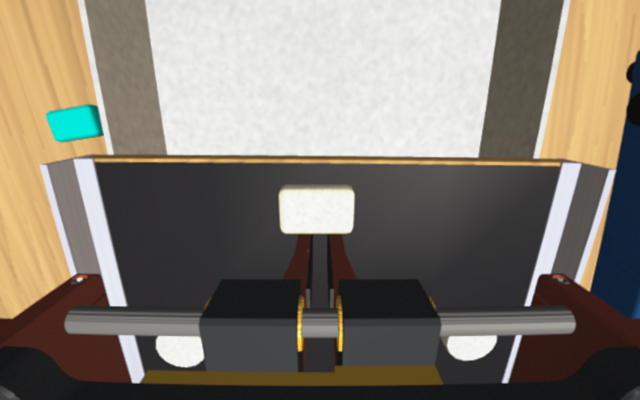

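The bar is square on the tips at (317,210), just short of the edge at row 160. I'll push it over.

>>> arm_command([
  [0.35,0,0,0,0,0,-0.8],
  [0.7,0,0,0,0,0,-0.8],
  [1.05,0,0,0,0,0,-0.8],
  [1.4,0,0,0,0,0,-0.8],
  [1.75,0,0,0,0,0,-0.8],
  [2.0,0,0,0,0,0,-0.8],
  [2.1,0,0,0,0,0,-0.8],
  [2.1,0,0,0,0,0,-0.8],
  [2.1,0,0,0,0,0,-0.8],
])

```text
time_s: 5.6
eef_pos: [0.5623, 0.212, 0.108]
eef_rot: [3.141, -0.001, 1.466]
wrist_force: [0.2, -1.2, -0.6]
grip_width: 0.096
```

```bash
python3 -c "
from h import *
print(here())
c=env.capture('wrist');cv2.imwrite('pics/w4.png',c['img'])
c=env.capture('side');cv2.imwrite('pics/s4.png',c['img'])
print(units(.051,-.090,.16))"
```

```text
(array([-0.0013,  0.1804]), array([0.5623, 0.212 , 0.108 ]), array([ 3.141e+00, -1.000e-03,  1.466e+00]), 5.6)
(array([ 0.5859, -0.0623,  0.16  ]), array([-9.01,  1.75, -1.73]), array([ 0.01, -0.01, -0.01]))
```

View pics/w4.png

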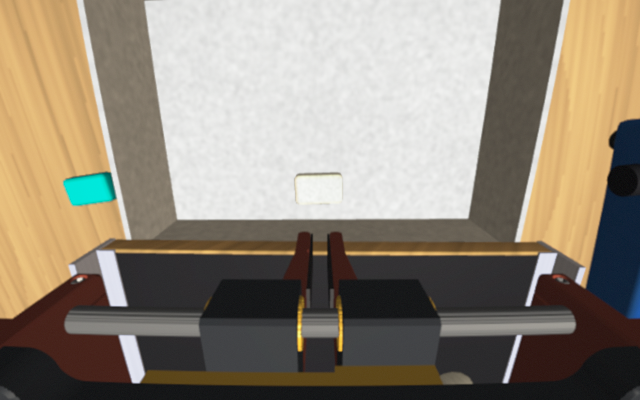

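View pics/s4.png

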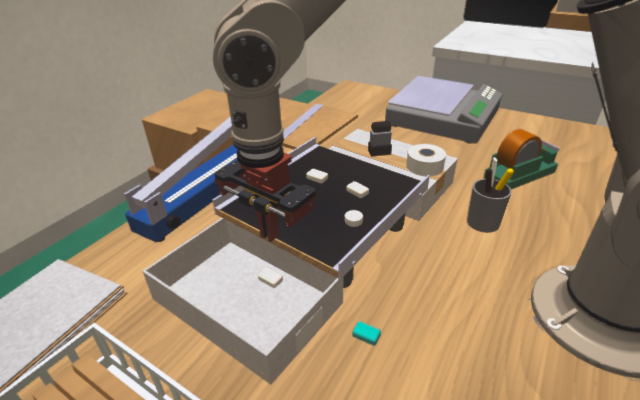

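>>> arm_command([
  [0,0,-1.0,0,0,0,-0.8],
  [-1.0,0,-2.0,0,0,0,-0.8],
  [-2.5,0.8,-2.0,0,0,0,-0.8],
  [-4.0,1.4,-2.0,0,0,0,-0.8],
  [-5.5,1.75,-2.0,0,0,0,-0.8],
  [-7.0,1.75,-2.0,0,0,0,-0.8],
  [-8.5,1.75,-2.0,0,0,0,-0.8],
  [-9.0,1.75,-1.5,0,0,0,-0.8],
  [-9.0,1.75,-1.0,0,0,0,-0.8],
  [-9.0,1.75,-0.5,0,0,0,-0.8],
  [-9.0,1.75,-0.1,0,0,0,-0.8],
  [-9.0,1.75,0,0,0,0,-0.8],
  [-9.0,1.75,0,0,0,0,-0.8],
  [-9.0,1.75,0,0,0,0,-0.8],
])

```text
time_s: 7.1
eef_pos: [0.5865, -0.0612, 0.1083]
eef_rot: [3.14, -0.001, 1.467]
wrist_force: [-0.5, -0.7, -0.3]
grip_width: 0.096
```

```bash
python3 -c "
from h import *
print(here())
c=env.capture('wrist');cv2.imwrite('pics/w5.png',c['img'])
print(units(.046,.07,.107))"
```

```text
(array([ 0.0515, -0.0888]), array([ 0.5865, -0.0612,  0.1083]), array([ 3.140e+00, -1.000e-03,  1.467e+00]), 7.1)
(array([0.5977, 0.0973, 0.107 ]), array([ 5.31, -0.19,  0.05]), array([ 0.02, -0.01,  0.  ]))
```

View pics/w5.png

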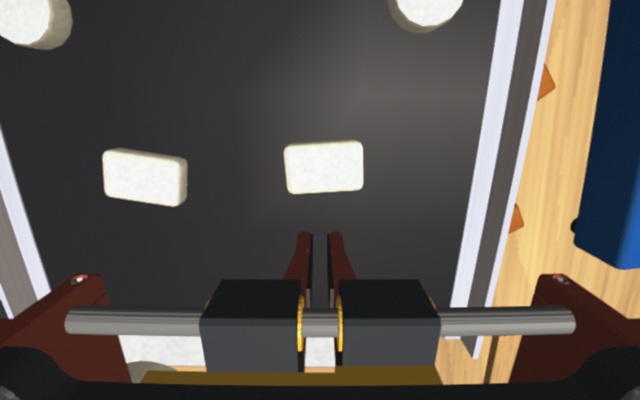

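Bar at (324,167) is centred ahead of the tips. I'll push it with a slight drift away from the round at (425,5).

>>> arm_command([
  [0.3,0,0,0,0,0,-0.8],
  [0.6,0,0,0,0,0,-0.8],
  [0.9,0,0,0,0,0,-0.8],
  [1.2,-0.03,0,0,0,0,-0.8],
  [1.5,-0.06,0,0,0,0,-0.8],
  [1.8,-0.09,0,0,0,0,-0.8],
  [2.1,-0.12,0,0,0,0,-0.8],
  [2.4,-0.15,0,0,0,0,-0.8],
  [2.7,-0.18,0,0,0,0,-0.8],
  [3.0,-0.21,0,0,0,0,-0.8],
  [3.0,-0.21,0,0,0,0,-0.8],
])

```text
time_s: 8.25
eef_pos: [0.5898, 0.0307, 0.1087]
eef_rot: [3.139, -0.002, 1.468]
wrist_force: [-0.4, 0.6, -1.0]
grip_width: 0.1
```

```bash
python3 -c "
from h import *
print(here())
c=env.capture('wrist');cv2.imwrite('pics/w6.png',c['img'])
print(units(.04,.18,.107))"
```

```text
(array([0.0451, 0.0029]), array([0.5898, 0.0307, 0.1087]), array([ 3.139e+00, -2.000e-03,  1.468e+00]), 8.25)
(array([0.6033, 0.2073, 0.107 ]), array([ 5.94, -0.16,  0.06]), array([ 0.02, -0.01,  0.02]))
```

View pics/w6.png

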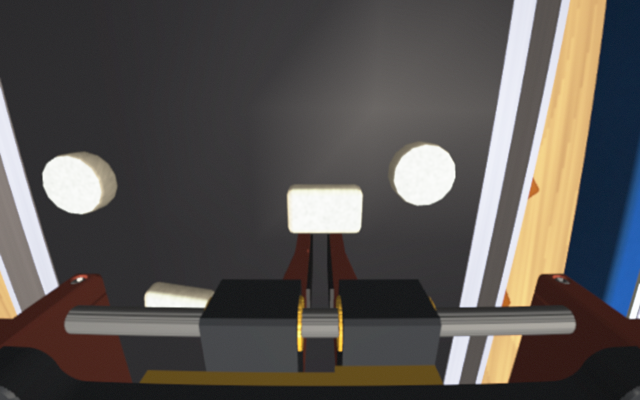

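The bar is square on the tips at (325,210), and the round at (422,173) has about 15 mm of clearance. I'll carry on over the edge.

>>> arm_command([
  [0.35,-0.02,0,0,0,0,-0.8],
  [0.7,-0.04,0,0,0,0,-0.8],
  [1.05,-0.06,0,0,0,0,-0.8],
  [1.4,-0.08,0,0,0,0,-0.8],
  [1.75,-0.1,0,0,0,0,-0.8],
  [2.1,-0.1,0,0,0,0,-0.8],
  [2.45,-0.1,0,0,0,0,-0.8],
  [2.8,-0.1,0,0,0,0,-0.8],
  [3.15,-0.1,0,0,0,0,-0.8],
  [3.5,-0.1,0,0,0,0,-0.8],
  [3.85,-0.1,0,0,0,0,-0.8],
  [4.2,-0.1,0,0,0,0,-0.8],
  [4.55,-0.1,0,0,0,0,-0.8],
  [4.9,-0.1,0,0,0,0,-0.8],
  [5.25,-0.1,0,0,0,0,-0.8],
  [5.6,-0.1,0,0,0,0,-0.8],
  [5.9,-0.1,0,0,0,0,-0.8],
  [5.9,-0.1,0,0,0,0,-0.8],
  [5.9,-0.1,0,0,0,0,-0.8],
])

```text
time_s: 10.2
eef_pos: [0.605, 0.2059, 0.1087]
eef_rot: [3.14, -0.001, 1.468]
wrist_force: [0.2, -1.4, -0.6]
grip_width: 0.101
```

```bash
python3 -c "
from h import *
print(here())
c=env.capture('wrist');cv2.imwrite('pics/w7.png',c['img'])
c=env.capture('side');cv2.imwrite('pics/s7.png',c['img'])
print(units(-.051,-.094,.107))"
```

```text
(array([0.0418, 0.1788]), array([0.605 , 0.2059, 0.1087]), array([ 3.140e+00, -1.000e-03,  1.468e+00]), 10.2)
(array([ 0.4841, -0.0556,  0.107 ]), array([-9.06, -3.11,  0.05]), array([ 0.02, -0.  ,  0.01]))
```

View pics/w7.png

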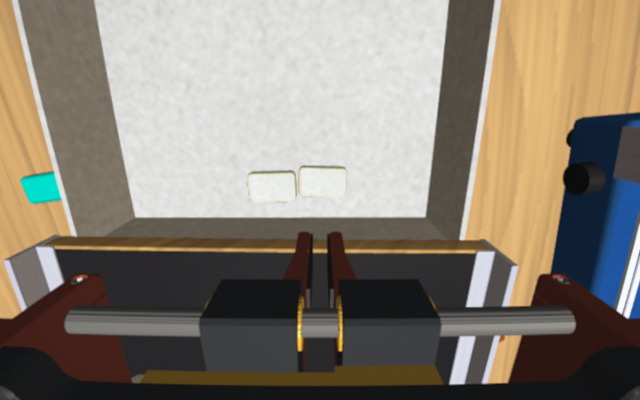

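View pics/s7.png

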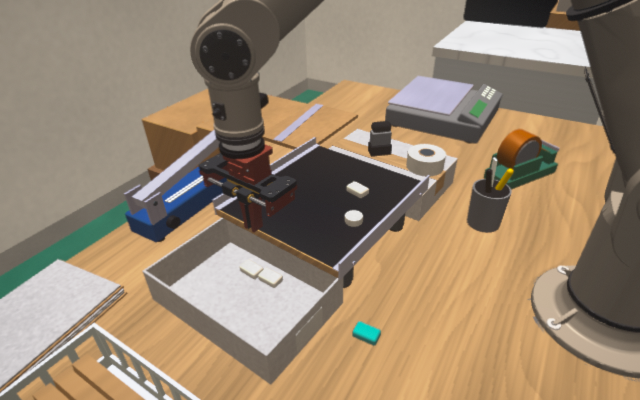

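Two bars are in. Now the third. The reach at its start is 0.487 m, within range.

>>> arm_command([
  [0,0,-1.0,0,0,0,-0.8],
  [-1.0,0,-2.0,0,0,0,-0.8],
  [-2.3,-0.8,-2.0,0,0,0,-0.8],
  [-3.6,-1.6,-2.0,0,0,0,-0.8],
  [-5.0,-2.4,-2.0,0,0,0,-0.8],
  [-6.5,-3.1,-2.0,0,0,0,-0.8],
  [-8.0,-3.1,-2.0,0,0,0,-0.8],
  [-9.05,-3.1,-2.0,0,0,0,-0.8],
  [-9.05,-3.1,-1.5,0,0,0,-0.8],
  [-9.05,-3.1,-1.0,0,0,0,-0.8],
  [-9.05,-3.1,-0.5,0,0,0,-0.8],
  [-9.05,-3.1,-0.1,0,0,0,-0.8],
  [-9.05,-3.1,0.03,0,0,0,-0.8],
  [-9.05,-3.1,0.03,0,0,0,-0.8],
  [-9.05,-3.1,0.03,0,0,0,-0.8],
])

```text
time_s: 11.8
eef_pos: [0.4848, -0.0552, 0.1079]
eef_rot: [3.139, -0.0, 1.467]
wrist_force: [0.6, 0.0, 0.2]
grip_width: 0.099
```

```bash
python3 -c "
from h import *
print(here())
c=env.capture('wrist');cv2.imwrite('pics/w8.png',c['img'])
print(units(-.043,.0,.107))"
```

```text
(array([-0.0504, -0.0935]), array([ 0.4848, -0.0552,  0.1079]), array([ 3.139, -0.   ,  1.467]), 11.8)
(array([0.5019, 0.037 , 0.107 ]), array([3.12, 0.24, 0.04]), array([ 0.04, -0.01,  0.01]))
```

View pics/w8.png

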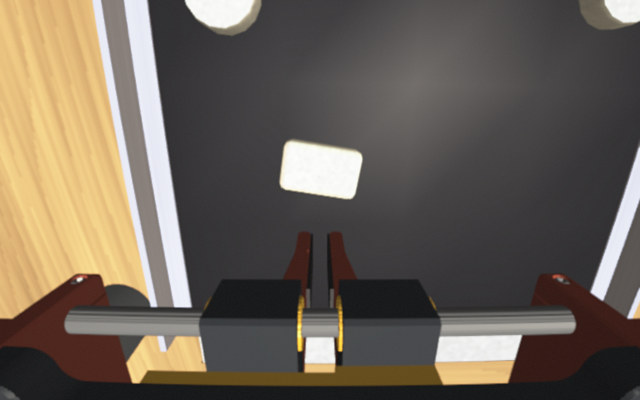

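The third bar is ahead at (321,169), and both rounds are still on the board, at (222,5) and (610,5). I'll push with a drift away from the left round.

>>> arm_command([
  [0.3,0,0,0,0,0,-0.8],
  [0.6,0,0,0,0,0,-0.8],
  [0.9,0,0,0,0,0,-0.8],
  [1.2,0.03,0,0,0,0,-0.8],
  [1.5,0.06,0,0,0,0,-0.8],
  [1.8,0.1,0,0,0,0,-0.8],
  [2.1,0.14,0,0,0,0,-0.8],
  [2.4,0.18,0,0,0,0,-0.8],
  [2.7,0.22,0,0,0,0,-0.8],
  [3.0,0.26,0,0,0,0,-0.8],
  [3.0,0.26,0,0,0,0,-0.8],
])

```text
time_s: 12.95
eef_pos: [0.5024, 0.0352, 0.1082]
eef_rot: [3.138, -0.001, 1.469]
wrist_force: [0.7, 0.3, -0.4]
grip_width: 0.095
```

```bash
python3 -c "
from h import *
print(here())
c=env.capture('wrist');cv2.imwrite('pics/w9.png',c['img'])
print(units(-.04,.18,.107))"
```

```text
(array([-0.0423, -0.0017]), array([0.5024, 0.0352, 0.1082]), array([ 3.138e+00, -1.000e-03,  1.469e+00]), 12.95)
(array([0.5237, 0.2157, 0.107 ]), array([6.09, 0.1 , 0.04]), array([ 0.04, -0.01,  0.03]))
```

View pics/w9.png

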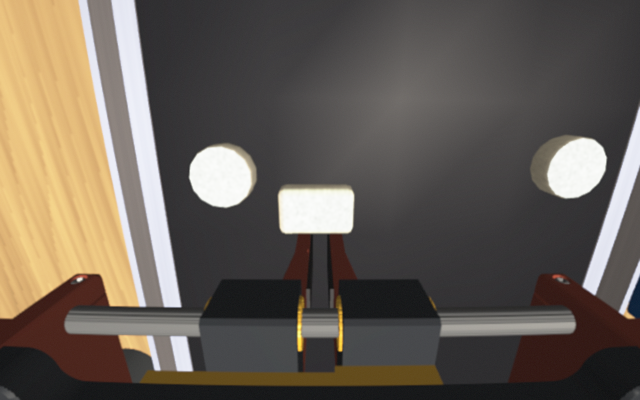

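Bar (316,210) is square on the tips and clears the round (222,175) by about 13 mm. On I go.

>>> arm_command([
  [0.35,0.02,0,0,0,0,-0.8],
  [0.7,0.05,0,0,0,0,-0.8],
  [1.05,0.08,0,0,0,0,-0.8],
  [1.4,0.1,0,0,0,0,-0.8],
  [1.75,0.1,0,0,0,0,-0.8],
  [2.1,0.1,0,0,0,0,-0.8],
  [2.45,0.1,0,0,0,0,-0.8],
  [2.8,0.1,0,0,0,0,-0.8],
  [3.15,0.1,0,0,0,0,-0.8],
  [3.5,0.1,0,0,0,0,-0.8],
  [3.85,0.1,0,0,0,0,-0.8],
  [4.2,0.1,0,0,0,0,-0.8],
  [4.55,0.1,0,0,0,0,-0.8],
  [4.9,0.1,0,0,0,0,-0.8],
  [5.25,0.1,0,0,0,0,-0.8],
  [5.6,0.1,0,0,0,0,-0.8],
  [6.0,0.1,0,0,0,0,-0.8],
  [6.0,0.1,0,0,0,0,-0.8],
  [6.0,0.1,0,0,0,0,-0.8],
])

```text
time_s: 14.9
eef_pos: [0.5235, 0.2132, 0.1081]
eef_rot: [3.139, -0.0, 1.469]
wrist_force: [-1.0, -0.4, -0.2]
grip_width: 0.102
```

>>> arm_command([
  [0,0,-1.0,0,0,0,-0.8],
  [0,0,-2.0,0,0,0,-0.8],
  [0,0,-3.0,0,0,0,-0.8],
  [0,0,-4.0,0,0,0,-0.8],
  [0,0,-4.0,0,0,0,-0.8],
  [0,0,-4.0,0,0,0,-0.8],
])

```text
time_s: 15.5
eef_pos: [0.5234, 0.2124, 0.2285]
eef_rot: [3.137, -0.0, 1.468]
wrist_force: [0.9, 1.0, 0.3]
grip_width: 0.099
```

```bash
python3 -c "
from h import *
print(here())
c=env.capture('wrist');cv2.imwrite('pics/w10.png',c['img'])
c=env.capture('side');cv2.imwrite('pics/s10.png',c['img'])
c=env.capture('top');cv2.imwrite('pics/t10.png',c['img'])
"
```

```text
(array([-0.04  ,  0.1767]), array([0.5234, 0.2124, 0.2285]), array([ 3.137, -0.   ,  1.468]), 15.5)
```

View pics/w10.png

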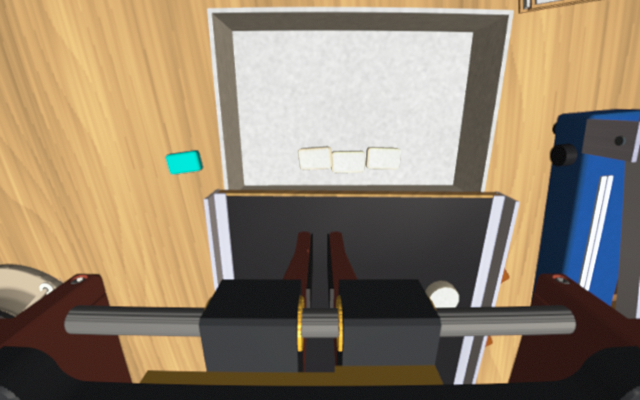

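View pics/s10.png

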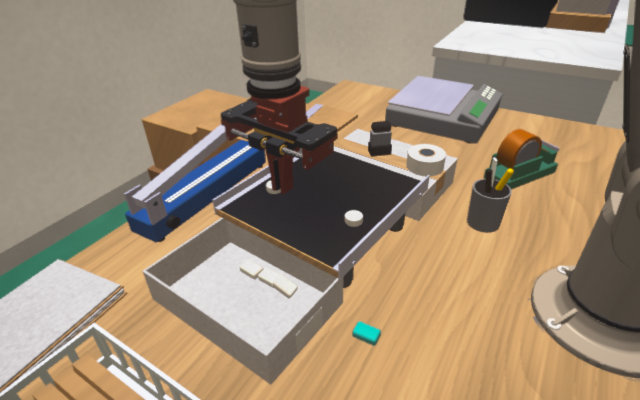

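View pics/t10.png

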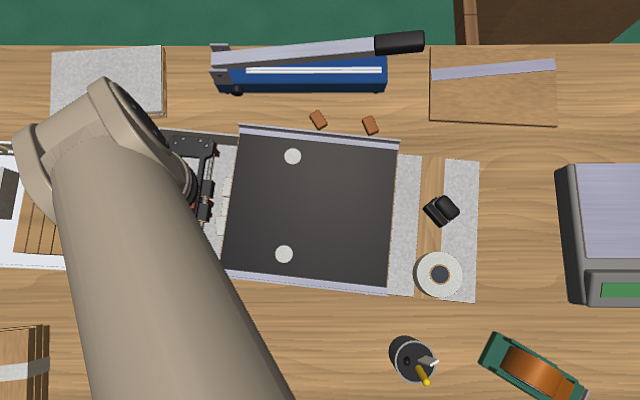

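All three bars lie flat on the carton floor (wrist 315/348/383, row 158). Both rounds are still at (292,156) and (284,254), the stamp and roll are unmoved, and the arm is clear of everything. I'm handing in.

```bash
python3 -c "
from h import *
print(env.hand_in())"
```

```text
the job is handed in; nothing more can be done
None
```

I swept the three oblong bars one at a time along the board with the fingertips and over the +y edge. All three are in the open carton, and I handed the job in at about 15.6 s of the 59 s.

- **Bars:** the last wrist and side pictures show all three lying flat on the carton floor.
- **Round soaps:** both sit at the same top-view pixels as at the start, (292,156) and (284,254).
- **Carton, stamp and label roll:** I saw no movement in the pictures. I compared them by eye and did not measure the offset.
- **Arm:** it was raised to z = 0.23 m and clear of everything before hand-in.
- **Disagreements:** bars predicted in one wrist picture were about 5 pixels lower than they showed. The board also measured 282 mm across instead of 310 mm, probably because the rails hide part of the mat. The pushes had enough clearance for both, and no other check disagreed.

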